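Slide a wet painted cover under the dust flap of a drying chute

ROBOT

A 6-joint arm with a two-finger parallel gripper is mounted at the origin on the work surface. World frame = base frame: x ahead of the robot, y to its left, z up, the work surface at z = 0. Lengths are in mm, angles in rad, forces in N, time in s.
With the tool pointing down it reaches from about 275 to 1000 mm from the base axis. Payload 8.4 kg.
Tool frame: the origin (TCP) lies midway between the tips of the shut fingers; the grasp point (between the pads) lies 19 mm behind it; z points along the fingers, y is the direction in which the jaws open and shut (so a half turn about z gives the same grasp; the last joint's range is limited). The gripper opens to 85 mm and grips with 20 to 120 N. Pads are 22 mm wide; open, the fingers measure 114 mm over their backs; the gripper's body (76 mm by 85 mm) begins 54 mm behind the grasp point. The pads swing forward as they close: fully open they stand 13 mm farther back than shut.
Start: joints at [-1.145, 0.353, 1.633, -0, 1.155, -0.002], TCP at [259.293, -568.678, 231.281] pointing down, gripper open.
Joint ranges: [-2.63, 2.63], [-0.92, 2.1], [0.06, 2.66], [-1.3, 4.44], [0, 2.69], [-3.02, 3.02]. Speed limits (rad/s): [2.22, 2.22, 2.79, 3.14, 3.14, 3.14].

INTERFACE

Orientations are given as [roll, pitch, yaw] about the fixed x, y, z axes, in that order (R = Rz(yaw) Ry(pitch) Rx(roll)).
In Python, from rig import r gives the robot as it stands.
- The arm moves only by the tool play_rows, never from a script. Its argument "moves" is a list of rows, each a list of 3 entries, a list of its own where there are three numbers: the turn, a rotation vector about the tool's x, y, z in degrees, then the shift along the tool's x, y, z in mm, then the opening, from 0 (shut) to 1 (fully open). A call has 1 to 20 rows; each row is the pose to reach, as a shift and turn from the pose measured when the call began, along the tool's axes at that moment; what a row does not reach only later rows make up. A row lasts 1/10 s, in which the tool goes at most 50 mm and 8.59 degrees, less where a joint would pass 70% of its speed; a pose out of reach is approached as far as the arm can. A call with a gripper value outside its range is refused whole. The fingers move at their own pace and stop on an object; "newtons" is the grip in N (left out, the last holds). Time passes only in rows, so rows that repeat a pose let the fingers close. It gives the time, the measured TCP pose, the force and the opening at its end, in the units of the state.
- r.sense(): the state, without advancing time (a new reading comes with each control period).
- r.grab_frame(name): name is "scene" or "top" or "wrist"; returns a dict with "color" (400x640x3 uint8, red, green, blue), "K" (3x3 intrinsics, pixels), "rvec" (rotation vector, rad) and "tvec" (3), from world to camera coordinates, as OpenCV has them; the wrist camera has in their place "T_tool_cam" (4x4, takes a point from camera to tool coordinates, whose origin is the TCP and whose axes are the flange's). Camera axes: x right, y down, z forward; pixel columns grow to the right and rows downward; lengths in mm; the calibration is good to about 2 mm. A picture is of the moment at which its call begins: read the wrist's pose just before it. There is no depth.
- r.sign_off(): hands the job in, once; it reports no verdict.
Trained networks look in a picture, given as the dict that the camera call returned (one of the last four; its "shot" number tells which), for a name from the list of things; names that differ only in an ending like _2 or _b are one class to them, and where a whole thing is asked for, a point or a joint stands for the part that bears it (a point fixed in the world has none). Each returns a list of dicts, best first, with "conf" (0 to 1); they miss things now and then, are a little off and sometimes report something else, mostly with a low value. They report only what shows in the picture. A call takes as long as a camera call. They do not tell look-alikes from the thing itself.
- r.silhouettes(picture, name): "mask" (400x640 bool, what is visible of it) and "location" ([column, row] in pixels, amid what is visible of it).
The state is a dict: "clock": time; "qpos": joint angles; "qvel": joint speeds; "joint_efforts": joint torques, N m; "eef_pos": TCP position; "tcp_rot": TCP orientation; "contact_force": force on the tool from outside, world axes, zero at the start; "wrist_torque": the same for the moment, N m; "opening": opening from 0.0 (shut) to 1.0 (fully open).
Only numpy, scipy, OpenCV 4.12 (cv2) and the standard library are available. Lean on these libraries where they do the work, as an engineer would, in place of code of your own. Each camera call takes 0.05 s, during which the arm holds its last target.

TASK

The freshly painted black cover in the feed channel is still wet, so it must not be picked up. Press down the orange ledge beside the channel with one fingertip to hold the spring-closed orange flap open, and meanwhile push the cover along the channel from behind with the other fingertip, under the raised flap, until it slides down the chute inside and lies there face up; then let the flap spring shut. Never let the flap touch the cover, and leave the glue bottle, pink marker and aqua box where they are.

Things in the scene. Friction and masses are not known exactly. Their poses are not given: they have to be found in the camera images.
- station: Fixed white drying chute. Origin on the table below the hinge rod, in the plane of the flap; x = pushing direction along the channel, z up. Level feed deck 85 mm above the table, x = -160 to -4 mm; on it an open-topped channel 46 mm wide centred on y = -35 mm, between grey walls 8 mm high, 4 mm thick. From y = +10 mm outwards there is free air above the table except for the ledge.
- deck_end (a point): Point on the deck surface at the channel's middle where the deck ends (station x = -4, y = -35, z = 85 mm). From here a chute slopes down at 40 degrees for 100 mm to an end stop. A clear hood covers the chute (x = +6 to +79 mm), its top 31 mm above the deck.
- rod_end (a point): Axis of the steel hinge rod at its robot-side end (station x = -155, y = 0, z = 105 mm). The rod, 8 mm thick, runs from here parallel to the channel to x = +14 mm. Bearing blocks at both ends are 12 mm wide and reach 27 mm above the deck.
- flap (a joint): Opening angle of the orange flap in rad: 0 shut (spring), 0.80 at the stop. Flap plate and ledge are one rigid see-saw on the hinge rod: pressing the ledge down lifts the flap plate sideways in its own plane. From 0.5 rad on, the 8 mm thick cover passes freely below. The ledge needs 2 to 6 N of downward push. Pushing the cover against the flap does not open it.
- flap_plate (a point): Middle of the lower edge of the orange flap plate, which stands across the chute's mouth just past the deck's end (4 mm thick, at station x = -1 to +3 mm). Shut, it spans y = -11 to -63 mm, from 2.5 to 22.5 mm above the deck. Fully open, its far top corner stands about 67 mm above the deck.
- ledge (a point): Centre of the top of the orange ledge, a plate 130 x 34 x 3 mm, long side along the channel (station x = -150 to -20 mm). Shut, it slopes 30 degrees: outer edge y = +55, 121 mm above the table; inner edge y = +26, 104 mm. At 0.52 rad it lies level, y = +21 to +55 mm, top 6.5 mm above the deck; at 0.80 rad its middle is 3 mm below the deck. A fingertip may slide along it while holding it down.
- cover_mid (a point): Centre (half-way up, 4 mm above its underside) of the black painted cover: 70 mm along its x axis, 42 mm wide, 8 mm thick, 60 g, lying flat in the channel, wet face up with an eye-like pink, white and blue design, its x axis nearly along the channel. It tips over the end of the deck and slides down by itself once its centre is a few mm past the deck's end (station x = -4 mm).
- chute_rest (a point): Where the centre of the cover comes to rest on the sloping chute floor, against the end stop (fixed to the station).
- glue: Standing glue bottle with yellow cap, 34 mm across, 105 mm high, origin at its foot; leave alone.
- pink_marker: Lying black marker with pink cap, 130 mm long, 16 mm thick, origin under its middle; leave alone.
- aqua_box: Closed aqua plastic box 90 x 50 x 35 mm, origin under its middle; leave alone.
Things that resemble listed ones, but are neither listed nor needed, are in the scene too. What is meant by the part that bears cover_mid is not green, and is the smaller of those in its own colour.

How it is judged (in metres and radians):
On the way:
1. one finger holds the flap open while the fingers push the cover part-way under it (value of joint flap above 0.38 rad and contact force between the fingers and flap above 0.5 N and x of cover_mid in the frame of station between -0.03 and 0.03 m and contact force between the fingers and cover above 0.05 N), for 0.05 s.
At the end, for the whole second after the job is handed in: The cover lies still on the chute, face up, its centre within 15 mm of the resting place, and the flap is shut (below 0.06 rad) (distance between cover_mid and chute_rest below 0.015 m and angle between cover_mid's own z axis and vertical below 1 rad and linear speed of cover below 0.02 m/s and value of joint flap below 0.06 rad); the robot touches nothing.
It fails at once if the flap touches the wet cover (over 0.5 N) (contact force between flap and cover above 0.5 N).
It fails at once if the cover is lifted off the deck (height (world z) of cover_mid above 0.102 m).
It fails at once if a bystander is displaced or knocked over (distance of any of glue, pink_marker, aqua_box from where it was at the start of the episode above 0.02 m or angle between glue's own z axis and vertical above 0.5 rad).
It also fails if it takes over 48 s, if anything falls off the work surface, if the arm or the gripper's body presses on something with over 40 N, if the wrist force passes 120 N, or if a joint passes its speed limit or range.

## Working session

There is one attempt and no reset: what is moved stays moved. The work goes in short steps, Python scripts to look and compute and a tool call to move; the robot and the scene stay as the last step left them, time stands still between calls to the robot, and variables do not carry over. Pictures are saved under pics/ and viewed, and the job is handed in when it is done.

Besides the shell and the picture viewer there is one more tool, called in YAML: its name, and indented under it one key for each argument. play_rows: Moves the arm, as the interface text tells. Its arguments: {"type":"object","properties":{"moves":{"type":"array"},"newtons":{"type":"number"}},"required":["moves"]}

```bash
ls; mkdir -p pics; python3 - <<'E'
from rig import r
import cv2
print(r.sense())
for n in ["scene","top","wrist"]:
    p=r.grab_frame(n)
    cv2.imwrite(f"pics/a_{n}.png",p["color"][:,:,::-1])
    print(n,p["K"],p.get("rvec"),p.get("tvec"),p.get("T_tool_cam"))
E
```

```text
pics
{'clock': 0.0, 'qpos': array([-1.14537830e+00,  3.53647837e-01,  1.63413211e+00,  3.41082104e-06,
        1.15520691e+00, -2.39031061e-03]), 'qvel': array([-0.00103786,  0.00053455, -0.00063356,  0.00041821,  0.00127906,
       -0.00094022]), 'joint_efforts': array([ 2.03945478e-03, -6.05245256e+01, -3.42065656e+01,  9.13294434e-05,
        9.36351833e-03, -1.45862185e-05]), 'eef_pos': array([ 259.10802613, -568.23551646,  230.56274718]), 'tcp_rot': array([-3.14019846e+00, -6.45112440e-06,  4.27806953e-01]), 'contact_force': array([-0.21547404, -0.52832111,  0.46052538]), 'wrist_torque': array([4.17977067e-06, 2.89536162e-03, 5.63862443e-02]), 'opening': 1.000092999298625}
scene [[360.85975445   0.         318.7297297 ]
 [  0.         360.85975445 207.42557169]
 [  0.           0.           1.        ]] [ 2.35243803  0.66374015 -0.22923354] [-525.19956941 -167.30058557  960.43768293] None
top [[462.30699923   0.         318.94248078]
 [  0.         462.30699923 201.80520125]
 [  0.           0.           1.        ]] [ 2.13515649 -2.05048157  0.25126089] [ 16.54319565 609.57262422 886.24373729] None
wrist [[349.494929     0.         313.29632561]
 [  0.         349.494929   199.23110284]
 [  0.           0.           1.        ]] None None [[ 1.84709212e-04 -9.61192811e-01 -2.75877411e-01  6.97260033e+01]
 [ 9.99999968e-01  2.25034477e-04 -1.14515773e-04  4.28095987e-02]
 [ 1.72153667e-04 -2.75877381e-01  9.61192822e-01 -1.42530583e+02]
 [ 0.00000000e+00  0.00000000e+00  0.00000000e+00  1.00000000e+00]]
```

View pics/a_scene.png

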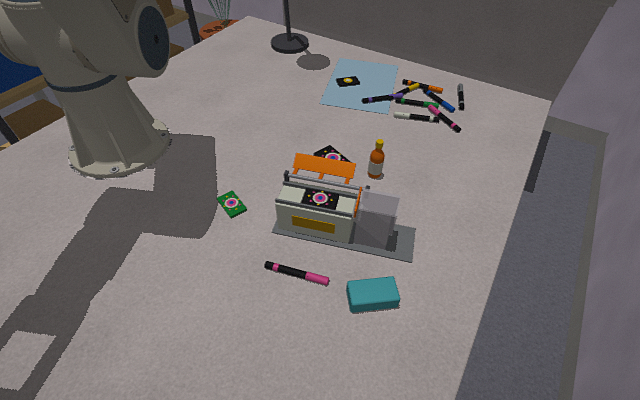

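View pics/a_top.png

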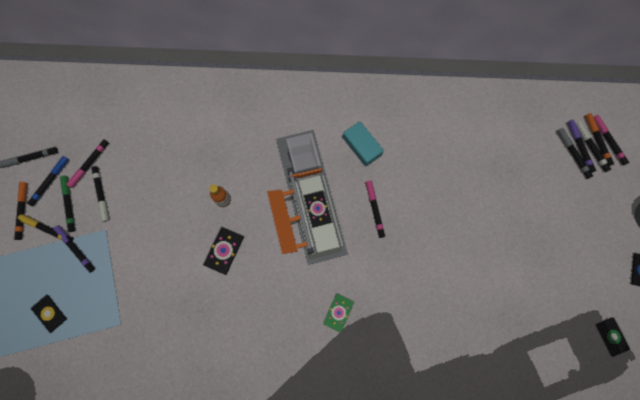

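View pics/a_wrist.png

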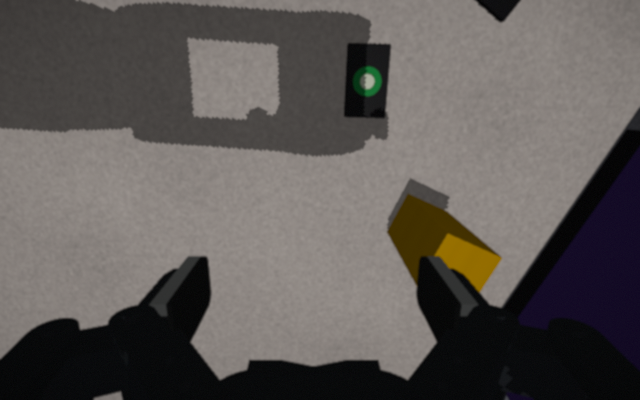

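```bash
python3 - <<'E'
from rig import r
import cv2,numpy as np,pickle
out={}
for n in ["scene","top"]:
    p=r.grab_frame(n)
    im=p["color"][:,:,::-1].copy()
    for name in ["station","ledge","flap_plate","cover_mid","glue","pink_marker","aqua_box"]:
        d=r.silhouettes(p,name)
        for k in d:
            print(n,name,round(k["conf"],2),np.round(k["location"],1),k["mask"].sum())
        out[n,name]=d
    out[n]=p
pickle.dump(out,open("sil.pkl","wb"))
tiles=[]
for n,(u,v) in (("scene",(340,205)),("top",(310,200))):
    im=out[n]["color"][:,:,::-1]
    c=im[v-75:v+75,u-100:u+100]
    tiles.append(cv2.resize(c,(800,600),interpolation=cv2.INTER_CUBIC))
    cv2.imwrite(f"pics/b_{n}.png",tiles[-1])
E
```

```text
scene station 0.94 [342.6 218.2] 8499
scene ledge 0.84 [327.7 168.7] 1514
scene ledge 0.23 [377.6 158.9] 445
scene flap_plate 0.94 [326.4 169.3] 1543
scene flap_plate 0.57 [345.6 216.1] 8586
scene cover_mid 0.79 [327.5 152.2] 281
scene cover_mid 0.57 [319.  198.2] 549
scene glue 0.72 [379.  160.2] 402
scene glue 0.46 [320.2 199.3] 537
scene glue 0.31 [342.2 217.8] 8635
scene pink_marker 0.73 [293.2 272.2] 540
scene pink_marker 0.4 [343.2 218.6] 8691
scene aqua_box 0.67 [369.  294.3] 1608
top station 0.57 [304.8 202.4] 5427
top flap_plate 0.61 [287.4 217.4] 1525
top cover_mid 0.86 [226.2 249.3] 1127
top cover_mid 0.61 [335.8 311.9] 692
top cover_mid 0.59 [317.5 208. ] 649
top glue 0.73 [219.8 195.3] 334
top pink_marker 0.6 [374.1 208.4] 324
top aqua_box 0.17 [374.  207.3] 393
```

View pics/b_scene.png

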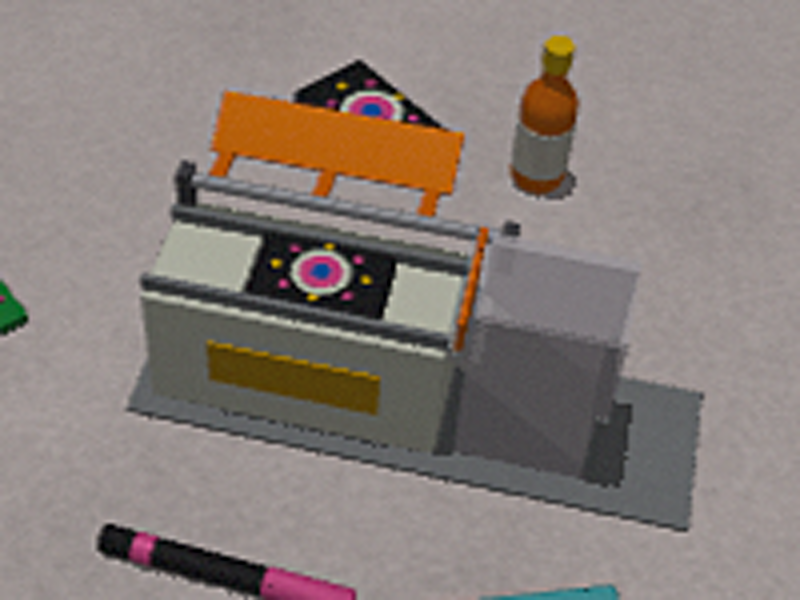

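View pics/b_top.png

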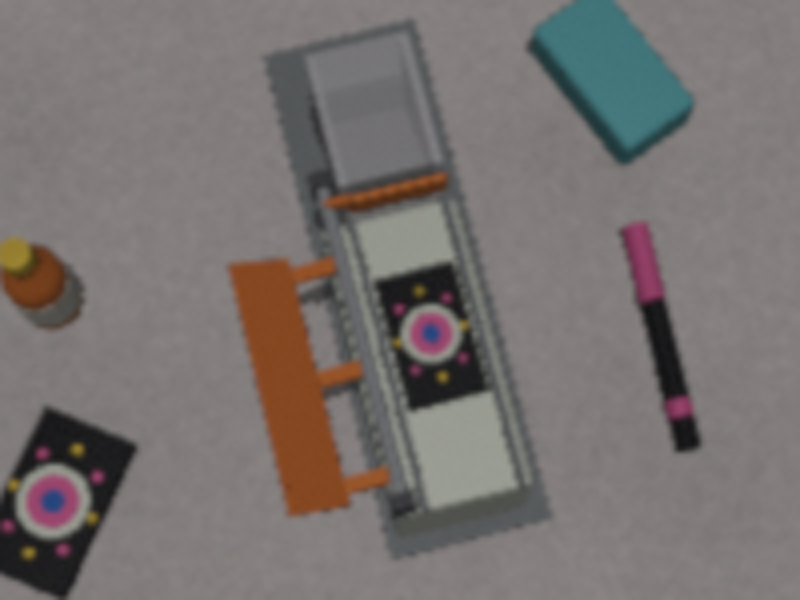

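```bash
cat > h.py <<'E'
import numpy as np,cv2,pickle
from scipy.optimize import least_squares
from scipy.spatial.transform import Rotation as Rn
def proj(p,X):
    return cv2.projectPoints(np.asarray(X,float).reshape(-1,1,3),p["rvec"],p["tvec"],p["K"],None)[0].reshape(-1,2)
def ray(p,uv,z):
    R=cv2.Rodrigues(p["rvec"])[0];c=-R.T@np.ravel(p["tvec"])
    d=R.T@np.linalg.inv(p["K"])@np.array([uv[0],uv[1],1.]);return c+d*(z-c[2])/d[2]
def st2w(s,X):
    X=np.atleast_2d(X);c,n=np.cos(s[2]),np.sin(s[2])
    return np.c_[s[0]+c*X[:,0]-n*X[:,1],s[1]+n*X[:,0]+c*X[:,1],X[:,2]]
def w2st(s,X):
    X=np.atleast_2d(X);c,n=np.cos(s[2]),np.sin(s[2]);d=X[:,:2]-s[:2]
    return np.c_[c*d[:,0]+n*d[:,1],-n*d[:,0]+c*d[:,1],X[:,2]]
E
python3 - <<'E'
from h import *
o=pickle.load(open("sil.pkl","rb"))
L=[(-150,55,121),(-20,55,121),(-20,26,104),(-150,26,104)]
sc=np.array([(226,92),(464,132),(455,192),(212,148)])/4+[240,130]
tp=np.array([(290,515),(228,265),(285,260),(348,500)])/4+[210,125]
sc=np.array(sc)-.375;tp=tp-.375
def f(s,sep=None):
    a=(proj(o["scene"],st2w(s,L))-sc).ravel();b=(proj(o["top"],st2w(s,L))-tp).ravel()
    return np.r_[a,b] if sep is None else (a,b)[sep]
s0=[450,0,0.2]
for sep in (None,0,1):
    q=least_squares(lambda s:f(s,sep),s0);print(sep,q.x,np.round(q.fun,1))
s=least_squares(f,s0).x
for n,uv in (("top",(430/4+210,333/4+125)),("scene",(321/4+240,271/4+130))):
    print(n,w2st(s,ray(o[n],uv,93)))
np.save("s.npy",s)
for n in ("top","scene"):
    im=o[n]["color"][:,:,::-1].copy()
    big=cv2.resize(im,None,fx=4,fy=4,interpolation=cv2.INTER_CUBIC)
    def pl(P,c): cv2.polylines(big,[np.int32((proj(o[n],st2w(s,P))+.375)*4)],True,c,1)
    pl(L,(255,0,0)); pl([(-160,-12,85),(-4,-12,85),(-4,-58,85),(-160,-58,85)],(0,255,0)); pl([(-155,0,105),(14,0,105)],(0,0,255))
    pl([(1,-11,87.5),(1,-63,87.5),(1,-63,107.5),(1,-11,107.5)],(255,255,0))
    x0,y0=(960,520) if n=="scene" else (840,500)
    cv2.imwrite(f"pics/c_{n}.png",big[y0:y0+600,x0:x0+800])
E
```

```text
None [6.51310580e+02 9.95382606e+01 3.05951213e-01] [ 0.1 -0.8  0.9 -0.5  0.  -0.   0.   0.1  0.3  0.3 -0.3 -0.4  0.3 -0.6
  0.8  1.2]
0 [6.51297556e+02 9.86596984e+01 3.07366022e-01] [-0.2 -0.5  0.7 -0.2 -0.2  0.2 -0.3  0.4]
1 [6.51554177e+02 1.00022533e+02 3.05304750e-01] [-0.   0.1 -0.5 -0.6  0.1 -0.7  0.5  1.1]
top [[-75.27400509 -35.05226546  93.        ]]
scene [[-75.08787733 -35.62727917  93.        ]]
```

View pics/c_scene.png

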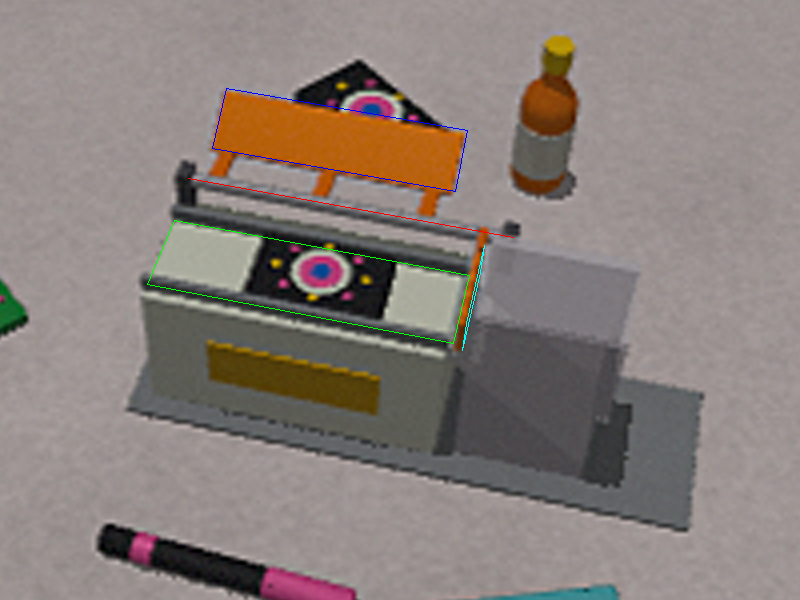

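View pics/c_top.png

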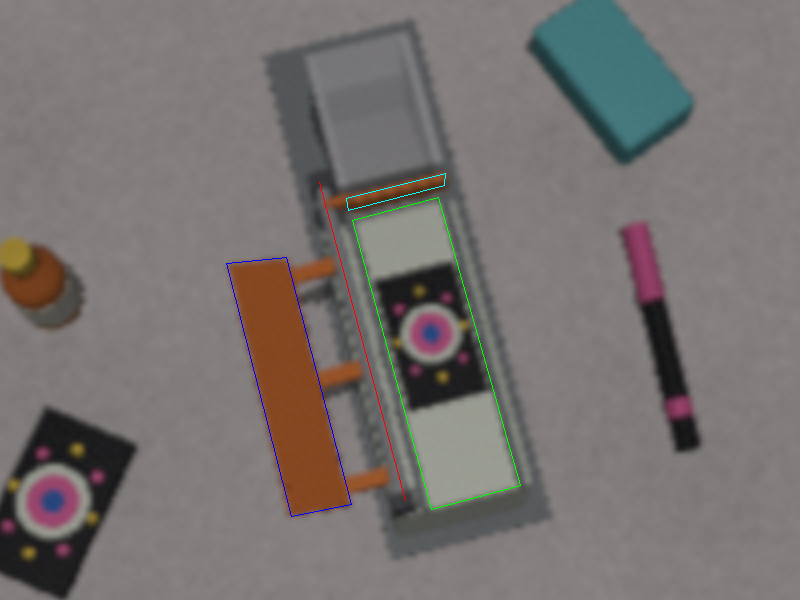

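```bash
cat >> h.py <<'E'
S=np.load("s.npy")
def plan(target,tilt=6,rise=6.,st=None,s=S,yawoff=0,roll=0):
    """target: tip-plane mid point in station mm; returns shift/turn in tool axes"""
    from rig import r
    st=st or r.sense()
    R0=Rn.from_euler('xyz',st["tcp_rot"])
    R1=Rn.from_euler('xyz',[np.pi,0,s[2]+yawoff])*Rn.from_euler('y',tilt,degrees=True)*Rn.from_euler('x',roll,degrees=True)
    T=st2w(s,[target])[0]+R1.apply([0,0,rise])
    print("turn",np.round((R0.inv()*R1).as_rotvec(degrees=True),2),"shift",np.round(R0.inv().apply(T-st["eef_pos"]),1),"world",np.round(T,1))
def where(rise=6.,s=S):
    from rig import r
    st=r.sense();R0=Rn.from_euler('xyz',st["tcp_rot"])
    P=st["eef_pos"]-R0.apply([0,0,rise])
    print("t",st["clock"],"tip st",np.round(w2st(s,P)[0],1),"rpy st deg",np.round(np.degrees(st["tcp_rot"]-[0,0,s[2]]),1),"F",np.round(st["contact_force"],1),"tq",np.round(st["wrist_torque"],2),"open",round(st["opening"],3))
E
python3 -c "
from h import *
plan((-128,4,190));where()"
```

```text
turn [-0.37  5.99  6.97] shift [ 508.  -464.8   47.2] world [528.6  65.  184. ]
t 0.95 tip st [-575.1 -519.1  237.3] rpy st deg [-180.   -0.    7.] F [-0.   0.   0.3] tq [-0.01  0.02 -0.04] open 0.998
```

play_rows:
  moves:
    - [[0, 6, 7], [508, -465, 30], 0.75]
    - [[0, 6, 7], [508, -465, 30], 0.75]
    - [[0, 6, 7], [508, -465, 30], 0.75]
    - [[0, 6, 7], [508, -465, 30], 0.75]
    - [[0, 6, 7], [508, -465, 30], 0.75]
    - [[0, 6, 7], [508, -465, 30], 0.75]
    - [[0, 6, 7], [508, -465, 30], 0.75]
    - [[0, 6, 7], [508, -465, 30], 0.75]
    - [[0, 6, 7], [508, -465, 30], 0.75]
    - [[0, 6, 7], [508, -465, 30], 0.75]
    - [[0, 6, 7], [508, -465, 30], 0.75]
    - [[0, 6, 7], [508, -465, 30], 0.75]
    - [[0, 6, 7], [508, -465, 30], 0.75]
    - [[0, 6, 7], [508, -465, 30], 0.75]
    - [[0, 6, 7], [508, -465, 30], 0.75]
    - [[0, 6, 7], [508, -465, 30], 0.75]
    - [[0, 6, 7], [508, -465, 30], 0.75]
    - [[0, 6, 7], [508, -465, 30], 0.75]
    - [[0, 6, 7], [508, -465, 30], 0.75]
    - [[0, 6, 7], [508, -465, 30], 0.75]

```text
clock: 2.95
eef_pos: [528.5, 64.4, 201.4]
tcp_rot: [-3.135, -0.105, 0.304]
contact_force: [-0.5, -0.3, 0.3]
opening: 0.751
```

```bash
cat > look.py <<'E'
import sys
from h import *
from rig import r
tag=sys.argv[1]
where()
for n in sys.argv[2:]:
    p=r.grab_frame(n);im=p["color"][:,:,::-1]
    if n=="wrist": out=im
    else:
        u,v=(340,205) if n=="scene" else (310,200)
        out=cv2.resize(im[v-75:v+75,u-100:u+100],(800,600),interpolation=cv2.INTER_CUBIC)
    cv2.imwrite(f"pics/{tag}_{n}.png",out)
E
python3 look.py d scene wrist; python3 -c "
from h import *
plan((-128,4,190))"
```

```text
t 2.95 tip st [-128.3    3.4  207.4] rpy st deg [-1.796e+02 -6.000e+00 -1.000e-01] F [-0.5 -0.3  0.3] tq [-0.05  0.04 -0.  ] open 0.751
turn [-0.36  0.   -0.09] shift [-1.7 -0.2 17.3] world [528.6  65.  184. ]
```

View pics/d_scene.png

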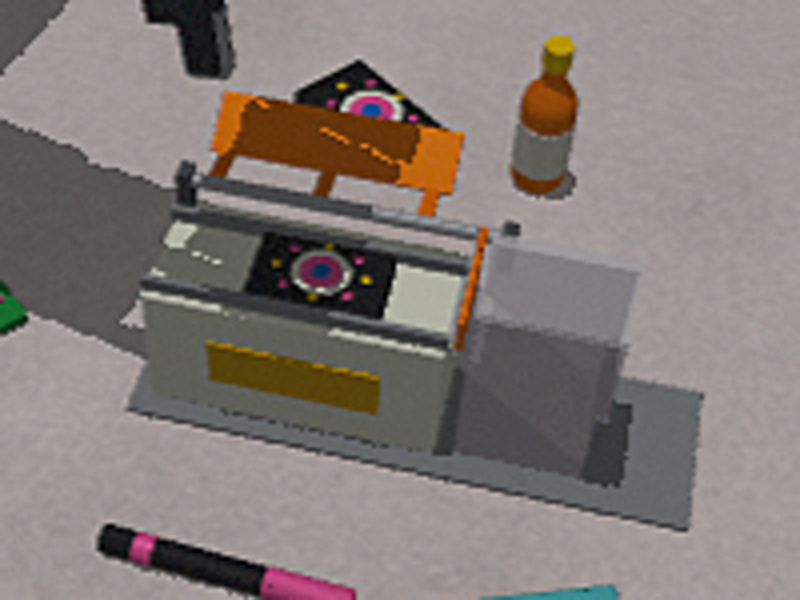

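View pics/d_wrist.png

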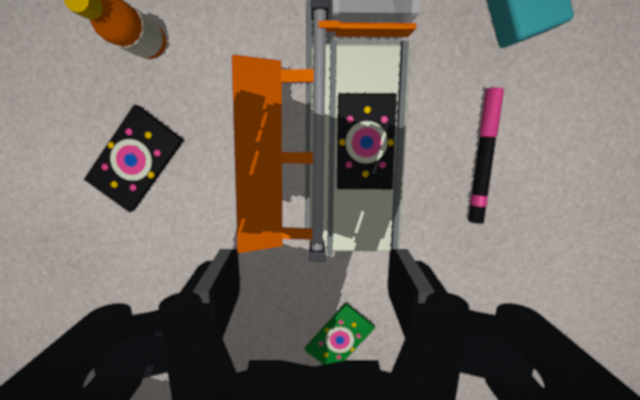

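```bash
python3 - <<'E'
from h import *
from rig import r
st=r.sense();p=r.grab_frame("scene")
R0=Rn.from_euler('xyz',st["tcp_rot"])
im=cv2.resize(p["color"][80:190,200:360,::-1],None,fx=5,fy=5,interpolation=cv2.INTER_CUBIC)
for rise,c in ((3,(0,0,255)),(6,(0,255,0)),(9,(255,0,0))):
  for sg in (1,-1):
    P=[st["eef_pos"]+R0.apply([x,sg*y,-rise]) for x,y in((-11,31.9),(11,31.9),(11,46.4),(-11,46.4))]
    cv2.polylines(im,[np.int32((proj(p,P)-[200,80]+.4)*5)],True,c,1)
cv2.imwrite("pics/e.png",im)
E
```

```text
(no output)
```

View pics/e.png

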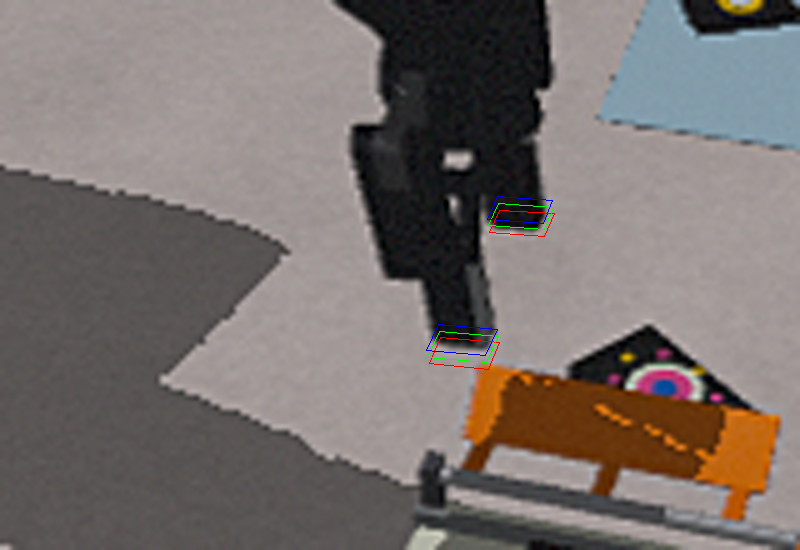

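```bash
python3 -c "
from h import *
plan((-127,2,120));plan((-127,2,95))"
```

```text
turn [-0.36  0.01 -0.08] shift [-8.   2.4 87. ] world [530.2  63.4 114. ]
turn [-0.36  0.01 -0.08] shift [-10.6   2.6 111.8] world [530.2  63.4  89. ]
```

play_rows:
  moves:
    - [[-0.4, 0, 0], [-2, 2.4, 30], 0.75]
    - [[-0.4, 0, 0], [-5, 2.4, 60], 0.75]
    - [[-0.4, 0, 0], [-8, 2.4, 87], 0.75]
    - [[-0.4, 0, 0], [-8, 2.4, 87], 0.75]
    - [[-0.4, 0, 0], [-9, 2.5, 94], 0.75]
    - [[-0.4, 0, 0], [-10, 2.5, 102], 0.75]
    - [[-0.4, 0, 0], [-10.5, 2.6, 108], 0.75]
    - [[-0.4, 0, 0], [-10.5, 2.6, 112], 0.75]
    - [[-0.4, 0, 0], [-10.5, 2.6, 112], 0.75]
    - [[-0.4, 0, 0], [-10.5, 2.6, 112], 0.75]

```text
clock: 4.1
eef_pos: [531.2, 63.2, 89.5]
tcp_rot: [3.14, -0.106, 0.305]
contact_force: [3.1, -3.5, 4.7]
opening: 0.753
```

```bash
python3 look.py f scene top; python3 -c "
from h import *
plan((-127,2,87.5))"
```

```text
t 4.1 tip st [-126.1    1.6   95.4] rpy st deg [ 1.799e+02 -6.100e+00 -1.000e-01] F [ 3.1 -3.5  4.7] tq [-0.45 -0.22 -0.14] open 0.753
turn [ 0.07 -0.08 -0.08] shift [-1.7 -0.4  7.8] world [530.2  63.4  81.5]
```

View pics/f_scene.png

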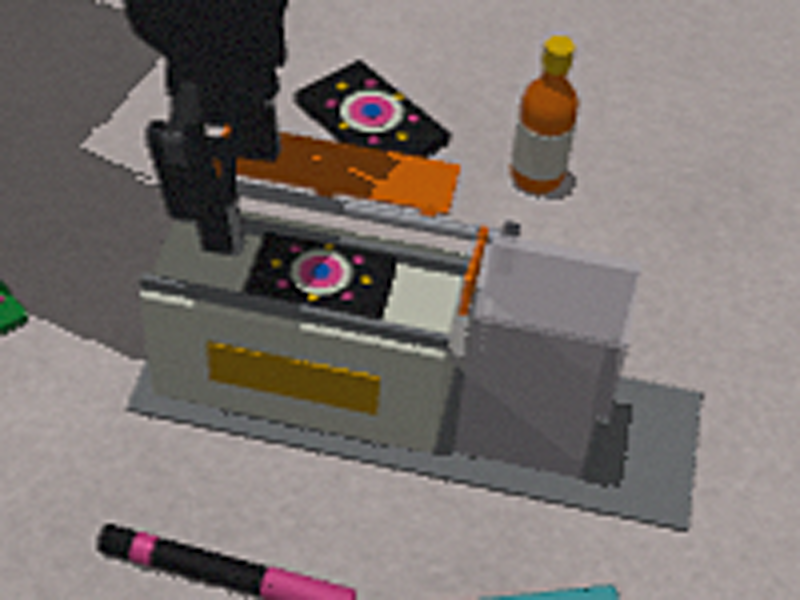

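View pics/f_top.png

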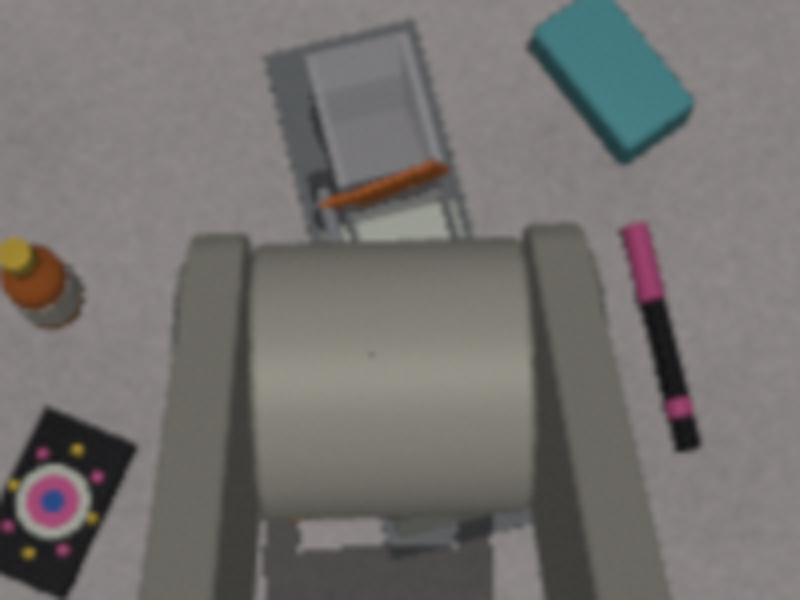

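play_rows:
  moves:
    - [[0, 0, 0], [-1, 0, 4], 0.75]
    - [[0, 0, 0], [-1.7, 0, 7.8], 0.75]
    - [[0, 0, 0], [-1.7, 0, 7.8], 0.75]
    - [[0, 0, 0], [-1.7, 0, 7.8], 0.75]

```text
clock: 4.6
eef_pos: [530.7, 63.2, 81.9]
tcp_rot: [3.141, -0.107, 0.304]
contact_force: [1.6, -2.0, 5.3]
opening: 0.754
```

```bash
python3 look.py g scene wrist; python3 -c "
from h import *
plan((-127,2,87.5))"
```

```text
t 4.6 tip st [-126.5    1.7   87.9] rpy st deg [ 1.799e+02 -6.100e+00 -1.000e-01] F [ 1.6 -2.   5.3] tq [-0.14 -0.24 -0.07] open 0.754
turn [ 0.07 -0.14 -0.09] shift [-0.6 -0.3  0.4] world [530.2  63.4  81.5]
```

View pics/g_scene.png

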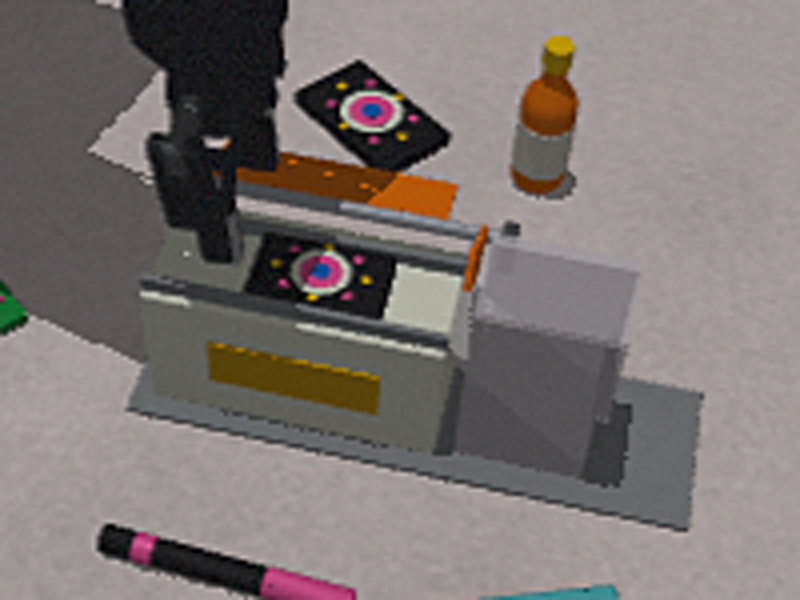

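View pics/g_wrist.png

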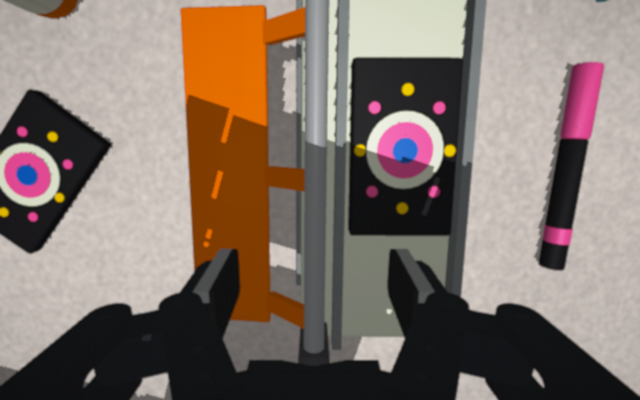

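```bash
cat > ov.py <<'E'
from h import *
from rig import r
import sys
p=r.grab_frame("scene")
x0,y0=270,150
im=cv2.resize(p["color"][y0:y0+100,x0:x0+133,::-1],None,fx=6,fy=6,interpolation=cv2.INTER_CUBIC)
for a,c in ((0,(255,255,255)),(.4,(255,255,0)),(.55,(0,255,0)),(.65,(0,0,255)),(.8,(255,0,0))):
    P=[]
    for y,z in ((-11,-17.5),(-63,-17.5),(-63,2.5),(-11,2.5)):
        # opening: flap side (y<0) rises
        P.append((1,y*np.cos(a)+z*np.sin(a),105-y*np.sin(a)+z*np.cos(a)))
    if a>0 or len(sys.argv)>2: cv2.polylines(im,[np.int32((proj(p,st2w(S,P))-[x0,y0]+.4)*6)],True,c,1)
cv2.imwrite(f"pics/{sys.argv[1]}.png",im)
E
python3 ov.py h
```

```text
(no output)
```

View pics/h.png

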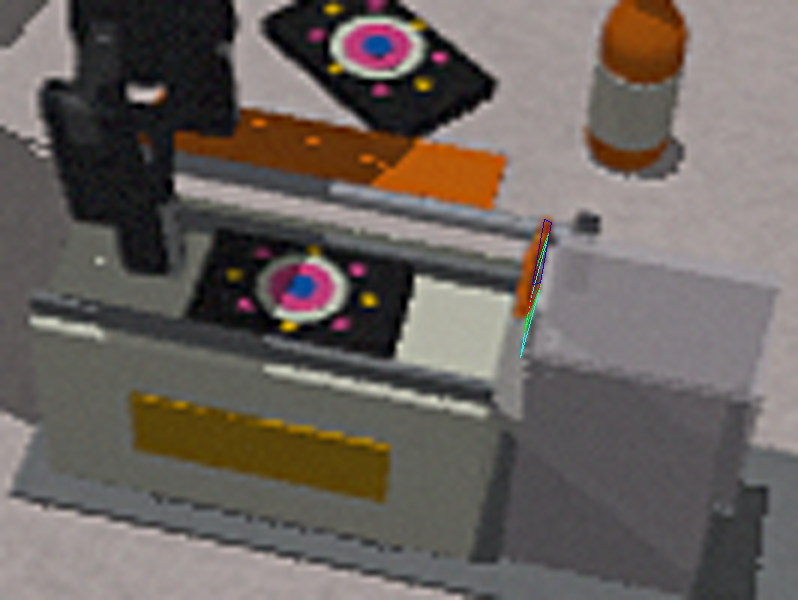

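```bash
python3 -c "
from h import *
plan((-90,2,87.5));plan((-62,2,87.5))"
```

```text
turn [ 0.07 -0.14 -0.09] shift [36.2 -0.4  4.4] world [565.5  74.5  81.5]
turn [ 0.07 -0.14 -0.09] shift [64.1 -0.4  7.4] world [592.2  83.   81.5]
```

play_rows:
  moves:
    - [[0, 0, 0], [5, 0, 1], 0.75]
    - [[0, 0, 0], [10, 0, 1.5], 0.75]
    - [[0, 0, 0], [15, 0, 2], 0.75]
    - [[0, 0, 0], [20, -0.2, 2.5], 0.75]
    - [[0, 0, 0], [25, -0.3, 3.2], 0.75]
    - [[0, 0, 0], [30, -0.4, 3.7], 0.75]
    - [[0, 0, 0], [36, -0.4, 4.4], 0.75]
    - [[0, 0, 0], [36, -0.4, 4.4], 0.75]

```text
clock: 5.55
eef_pos: [565.0, 75.0, 81.3]
tcp_rot: [3.141, -0.106, 0.304]
contact_force: [-1.8, 1.6, 4.5]
opening: 0.748
```

```bash
python3 look.py i wrist;python3 ov.py i2; python3 -c "
from h import *
plan((-75,2,87.5));plan((-60,2,87.5))"
```

```text
t 5.55 tip st [-90.3   2.6  87.3] rpy st deg [ 1.8e+02 -6.1e+00 -1.0e-01] F [-1.8  1.6  4.5] tq [0.32 0.26 0.01] open 0.748
turn [ 0.04 -0.13 -0.1 ] shift [15.3  0.5  1.5] world [579.8  79.   81.5]
turn [ 0.04 -0.13 -0.1 ] shift [30.2  0.4  3.1] world [594.1  83.6  81.5]
```

View pics/i_wrist.png

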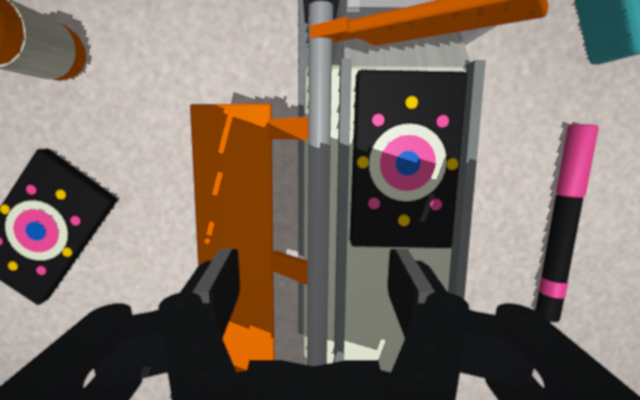

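View pics/i2.png

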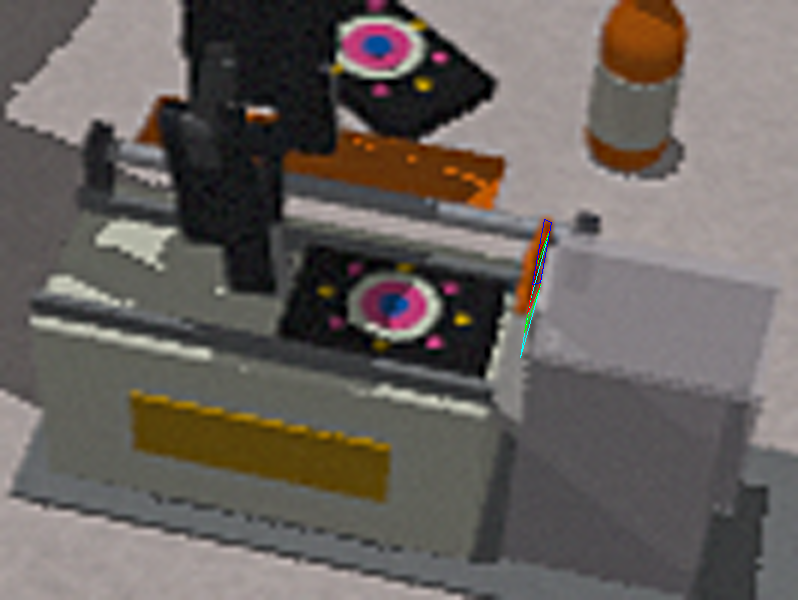

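play_rows:
  moves:
    - [[0, 0, 0], [5, 0.2, 0.5], 0.75]
    - [[0, 0, 0], [10, 0.4, 1], 0.75]
    - [[0, 0, 0], [15, 0.4, 1.5], 0.75]
    - [[0, 0, 0], [20, 0.4, 2], 0.75]
    - [[0, 0, 0], [25, 0.4, 2.6], 0.75]
    - [[0, 0, 0], [30, 0.4, 3.1], 0.75]

```text
clock: 6.25
eef_pos: [594.3, 83.6, 81.5]
tcp_rot: [3.141, -0.107, 0.304]
contact_force: [-3.3, -0.9, 3.7]
opening: 0.752
```

```bash
python3 look.py j wrist;python3 ov.py j2; python3 -c "
from h import *
plan((-50,2,87.5));plan((-43,2,87.5))"
```

```text
t 6.25 tip st [-59.8   2.   87.5] rpy st deg [ 1.8e+02 -6.1e+00 -1.0e-01] F [-3.3 -0.9  3.7] tq [0.07 0.63 0.04] open 0.752
turn [ 0.04 -0.22 -0.1 ] shift [ 8.9 -0.   1.1] world [603.6  86.6  81.5]
turn [ 0.04 -0.22 -0.1 ] shift [15.8 -0.1  1.9] world [610.3  88.7  81.5]
```

View pics/j_wrist.png

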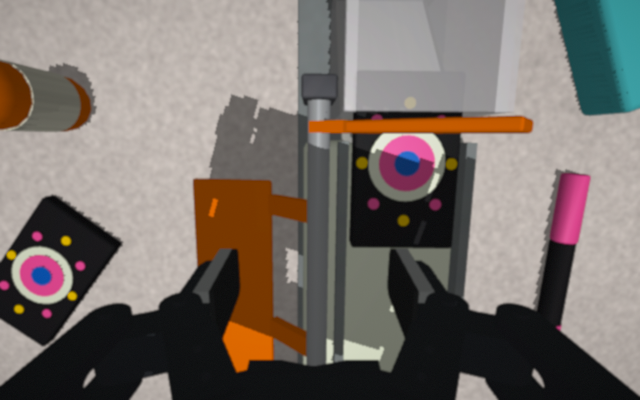

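View pics/j2.png

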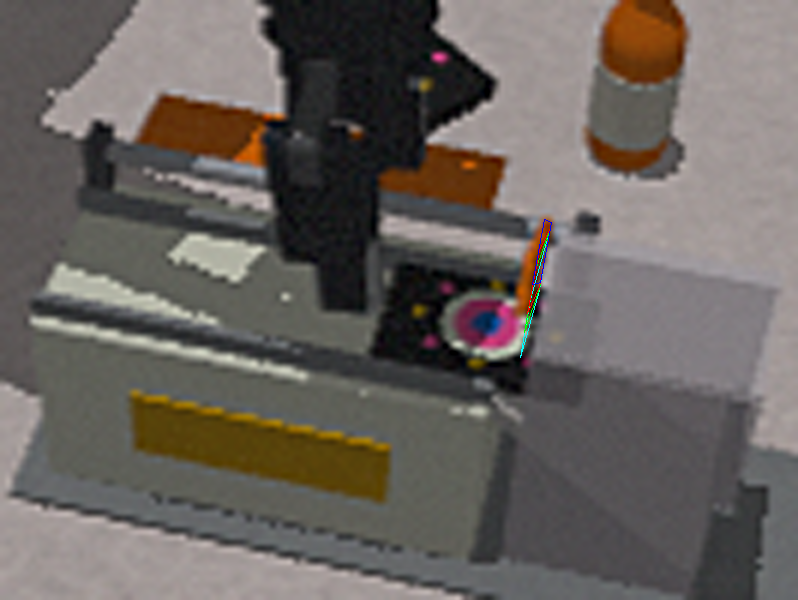

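play_rows:
  moves:
    - [[0, 0, 0], [4, 0, 0.5], 0.75]
    - [[0, 0, 0], [8, 0, 1], 0.75]
    - [[0, 0, 0], [12, 0, 1.4], 0.75]
    - [[0, 0, 0], [16, 0, 1.9], 0.75]
    - [[0, 0, 0], [16, 0, 1.9], 0.75]
    - [[0, 0, 0], [16, 0, 1.9], 0.75]

```text
clock: 6.95
eef_pos: [611.3, 88.9, 81.8]
tcp_rot: [3.141, -0.11, 0.304]
contact_force: [-0.6, 0.6, 3.6]
opening: 0.75
```

```bash
python3 look.py k wrist;python3 ov.py k2; python3 -c "
from h import *
plan((-40,2,87.5));plan((-37,2,87.5))"
```

```text
t 6.95 tip st [-42.    1.9  87.8] rpy st deg [ 1.8e+02 -6.3e+00 -1.0e-01] F [-0.6  0.6  3.6] tq [0.37 0.08 0.02] open 0.75
turn [ 0.05 -0.32 -0.12] shift [ 2.  -0.1  0.6] world [613.2  89.6  81.5]
turn [ 0.05 -0.32 -0.12] shift [ 4.9 -0.1  0.9] world [616.   90.5  81.5]
```

View pics/k_wrist.png

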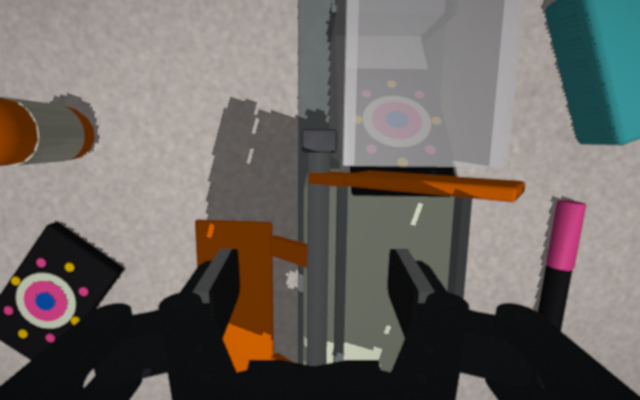

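View pics/k2.png

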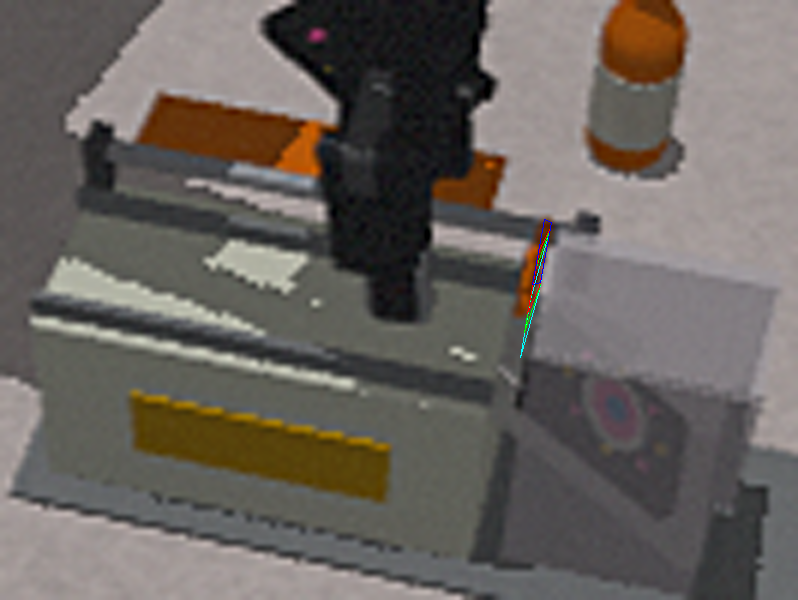

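play_rows:
  moves:
    - [[0, 0, 0], [0, 0, 0], 0.75]
    - [[0, 0, 0], [0, 0, 0], 0.75]
    - [[0, 0, 0], [0, 0, 0], 0.75]
    - [[0, 0, 0], [0, 0, 0], 0.75]
    - [[0, 0, 0], [0, 0, 0], 0.75]
    - [[0, 0, 0], [0, 0, 0], 0.75]
    - [[0, 0, 0], [0, 0, 0], 0.75]
    - [[0, 0, 0], [0, 0, 0], 0.75]

```text
clock: 7.85
eef_pos: [611.3, 89.0, 81.9]
tcp_rot: [3.141, -0.11, 0.304]
contact_force: [-0.5, 1.1, 2.6]
opening: 0.749
```

```bash
python3 look.py l wrist;python3 ov.py l2; python3 - <<'E'
from h import *
plan((-45,2,180))
from rig import r
# predicted rest centre: lies 65mm down slope, 4mm above
a=np.radians(40)
for d in (60,65):
  X=np.array([-4+d*np.cos(a)+4*np.sin(a),-35,85-d*np.sin(a)+4*np.cos(a)])
  p=r.grab_frame("scene");u=proj(p,st2w(S,X))[0];print(X,(u-[270,150]+.4)*6)
E
```

```text
t 7.85 tip st [-42.    2.   87.9] rpy st deg [ 1.8e+02 -6.3e+00 -1.0e-01] F [-0.5  1.1  2.6] tq [ 0.38  0.09 -0.  ] open 0.749
turn [ 0.05 -0.32 -0.11] shift [  7.1   0.  -91.9] world [608.4  88.1 174. ]
[ 44.53381703 -35.          49.49692119] [644.71208961 438.49556943]
[ 48.36403924 -35.          46.28298314] [654.62891487 446.53135477]
```

View pics/l_wrist.png

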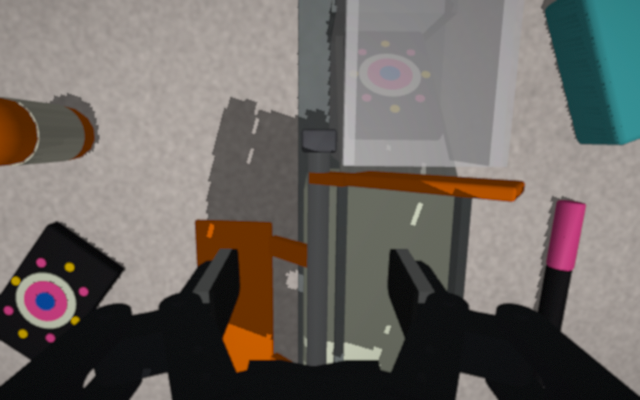

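View pics/l2.png

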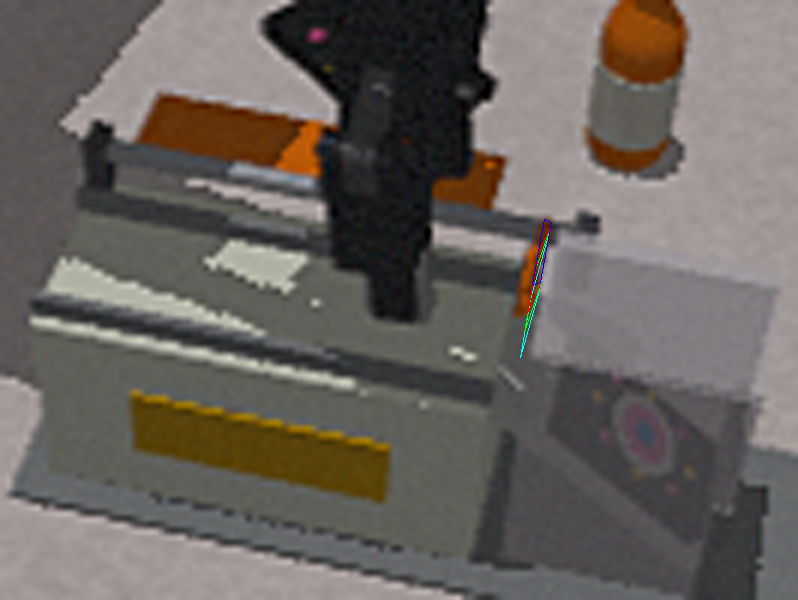

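play_rows:
  moves:
    - [[0, 0, 0], [0.5, 0, -5], 0.75]
    - [[0, 0, 0], [1, 0, -10], 0.75]
    - [[0, 0, 0], [1.5, 0, -15], 0.75]
    - [[0, 0, 0], [2, 0, -20], 0.75]
    - [[0, 0, 0], [2.5, 0, -25], 0.75]
    - [[0, 0, 0], [3, 0, -30], 0.75]
    - [[0, 0, 0], [3.5, 0, -35], 0.75]
    - [[0, 0, 0], [4, 0, -45], 0.75]
    - [[0, 0, 0], [5, 0, -60], 0.75]
    - [[0, 0, 0], [7, 0, -92], 0.75]
    - [[0, 0, 0], [-60, 0, -120], 0.75]
    - [[0, 0, 0], [-110, 0, -130], 0.75]
    - [[0, 0, 0], [-150, 0, -140], 0.75]
    - [[0, 0, 0], [-150, 0, -140], 0.75]
    - [[0, 0, 0], [-150, 0, -140], 0.75]
    - [[0, 0, 0], [-150, 0, -140], 0.75]

```text
clock: 9.65
eef_pos: [456.0, 40.0, 205.7]
tcp_rot: [3.14, -0.113, 0.304]
contact_force: [0.5, -0.4, -0.2]
opening: 0.751
```

```bash
python3 look.py m scene wrist top
```

```text
t 9.65 tip st [-204.9    2.   211.6] rpy st deg [ 1.799e+02 -6.500e+00 -1.000e-01] F [ 0.5 -0.4 -0.2] tq [-0.03  0.05  0.01] open 0.751
```

View pics/m_scene.png

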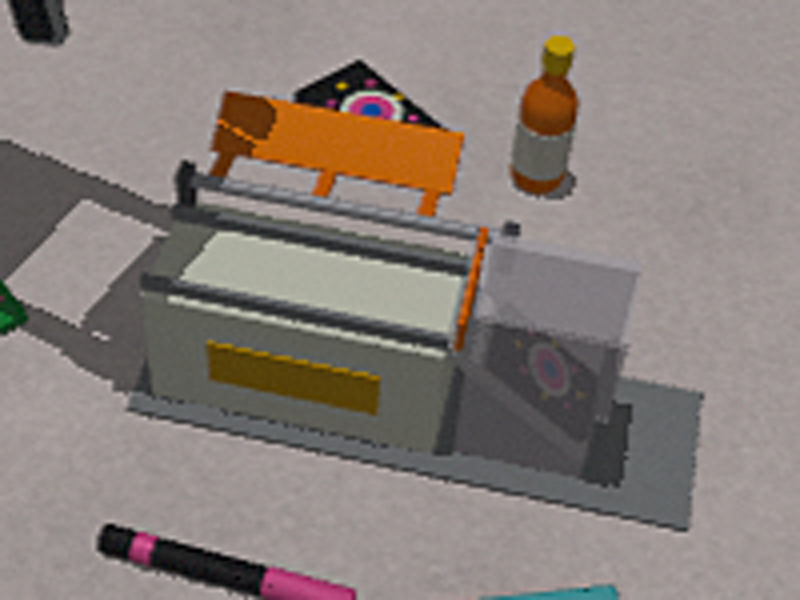

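View pics/m_wrist.png

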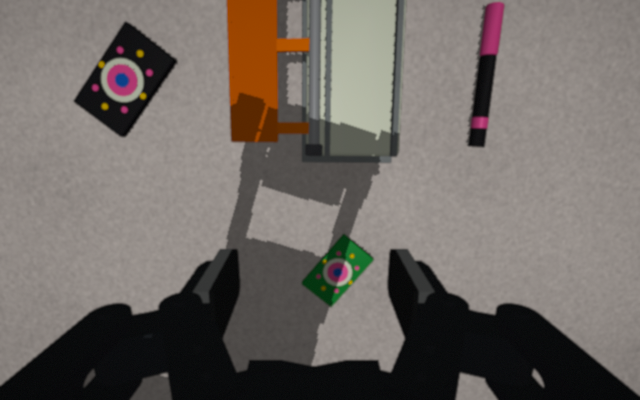

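```bash
python3 - <<'E'
from h import *
from rig import r
a=np.radians(40)
for n,zoom in (("scene",(548/4+240,369/4+130)),):
  p=r.grab_frame(n)
  f=lambda q:proj(p,st2w(S,[[-4+q[0]*np.cos(a)+8*np.sin(a),q[1],85-q[0]*np.sin(a)+8*np.cos(a)]]))[0]-zoom
  print(least_squares(f,[60,-35]).x)
where()
E
```

```text
[ 56.132878   -38.47261722]
t 9.85 tip st [-205.3    2.3  210.3] rpy st deg [ 1.8e+02 -6.3e+00 -1.0e-01] F [ 0.8 -0.8  0.4] tq [ 0.01  0.07 -0.  ] open 0.751
```

View pics/m_top.png

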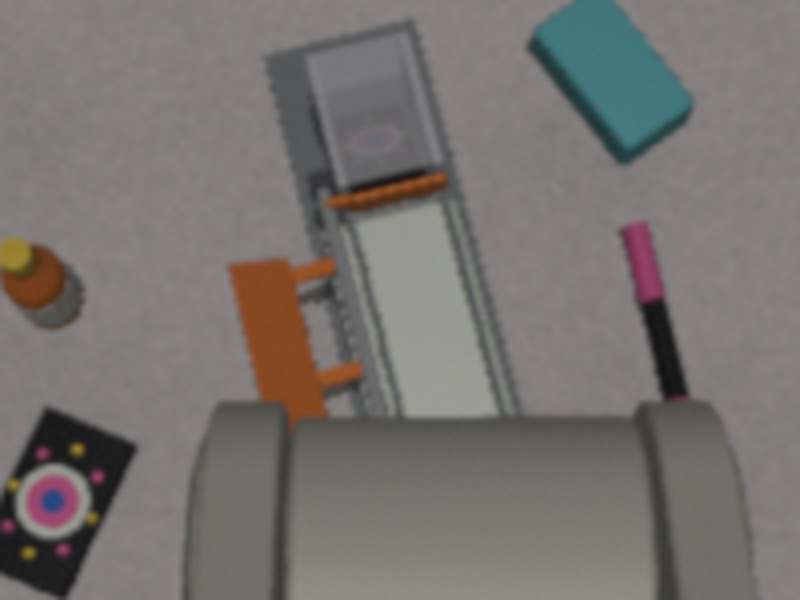

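```bash
python3 - <<'E'
from h import *
from rig import r
a=np.radians(40)
P={n:r.grab_frame(n) for n in("top","scene")}
uv={"top":(373/4+210-.4,139/4+125-.4),"scene":(548/4+240-.4,369/4+130-.4)}
for n in uv:
  f=lambda q:proj(P[n],st2w(S,[[-4+q[0]*np.cos(a)+8*np.sin(a),q[1],85-q[0]*np.sin(a)+8*np.cos(a)]]))[0]-uv[n]
  print(n,least_squares(f,[60,-35]).x)
f=lambda X:np.r_[[*(proj(P[n],st2w(S,[X]))[0]-uv[n]) for n in ("top",)][0] if 0 else np.concatenate([proj(P[n],st2w(S,[X]))[0]-uv[n] for n in uv])]
q=least_squares(f,[45,-35,50]);print(q.x,q.fun)
for n,(x0,y0) in (("scene",(345,185)),("top",(270,120))):
  im=cv2.resize(P[n]["color"][y0:y0+60,x0:x0+80,::-1],None,fx=10,fy=10,interpolation=cv2.INTER_CUBIC)
  im=cv2.convertScaleAbs(im,alpha=1.7,beta=-40)
  for d,c in ((65,(0,255,0)),(57,(0,0,255))):
    Q=[(-4+(d+e)*np.cos(a)+8*np.sin(a),-35+w,85-(d+e)*np.sin(a)+8*np.cos(a)) for e,w in ((-35,-21),(35,-21),(35,21),(-35,21))]
    cv2.polylines(im,[np.int32((proj(P[n],st2w(S,Q))-[x0,y0]+.45)*10)],True,c,1)
  cv2.imwrite(f"pics/n_{n}.png",im)
E
```

```text
File "<stdin>", line 9
    f=lambda X:np.r_[[*(proj(P[n],st2w(S,[X]))[0]-uv[n]) for n in ("top",)][0] if 0 else np.concatenate([proj(P[n],st2w(S,[X]))[0]-uv[n] for n in uv])]
                      ^^^^^^^^^^^^^^^^^^^^^^^^^^^^^^^^^^
SyntaxError: iterable unpacking cannot be used in comprehension
```

```bash
python3 - <<'E'
from h import *
from rig import r
a=np.radians(40)
P={n:r.grab_frame(n) for n in("top","scene")}
uv={"top":(373/4+210-.4,139/4+125-.4),"scene":(548/4+240-.4,369/4+130-.4)}
for n in uv:
  f=lambda q:proj(P[n],st2w(S,[[-4+q[0]*np.cos(a)+8*np.sin(a),q[1],85-q[0]*np.sin(a)+8*np.cos(a)]]))[0]-uv[n]
  print(n,least_squares(f,[60,-35]).x)
f=lambda X:np.concatenate([proj(P[n],st2w(S,[X]))[0]-uv[n] for n in uv])
q=least_squares(f,[45,-35,50]);print(q.x,q.fun)
for n,(x0,y0) in (("scene",(345,185)),("top",(270,120))):
  im=cv2.resize(P[n]["color"][y0:y0+60,x0:x0+80,::-1],None,fx=10,fy=10,interpolation=cv2.INTER_CUBIC)
  im=cv2.convertScaleAbs(im,alpha=1.7,beta=-40)
  for d,c in ((65,(0,255,0)),(57,(0,0,255))):
    Q=[(-4+(d+e)*np.cos(a)+8*np.sin(a),-35+w,85-(d+e)*np.sin(a)+8*np.cos(a)) for e,w in ((-35,-21),(35,-21),(35,21),(-35,21))]
    cv2.polylines(im,[np.int32((proj(P[n],st2w(S,Q))-[x0,y0]+.45)*10)],True,c,1)
  cv2.imwrite(f"pics/n_{n}.png",im)
E
```

```text
top [ 60.14443185 -35.3686449 ]
scene [ 54.90207152 -38.2970144 ]
[ 44.74913303 -35.86487029  54.04004494] [ 0.48946938  0.74877012  0.80358268 -0.21225377]
```

View pics/n_scene.png

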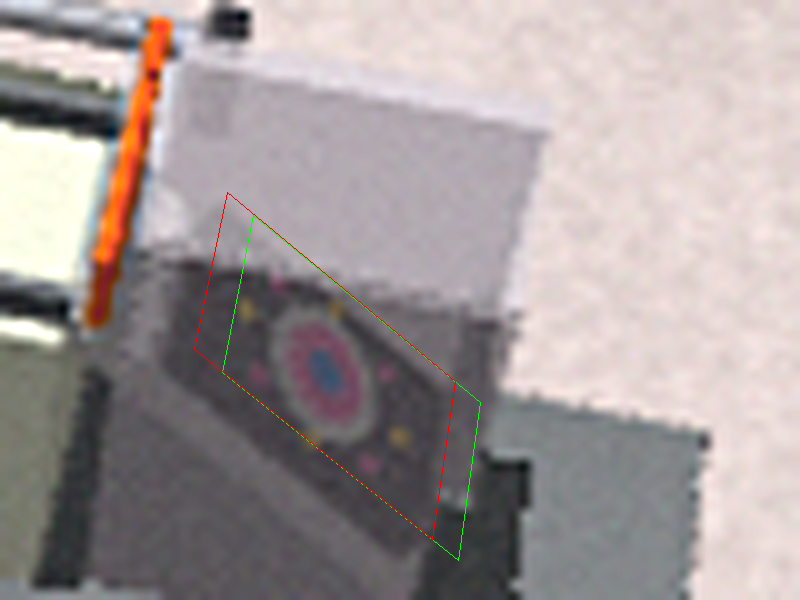

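View pics/n_top.png

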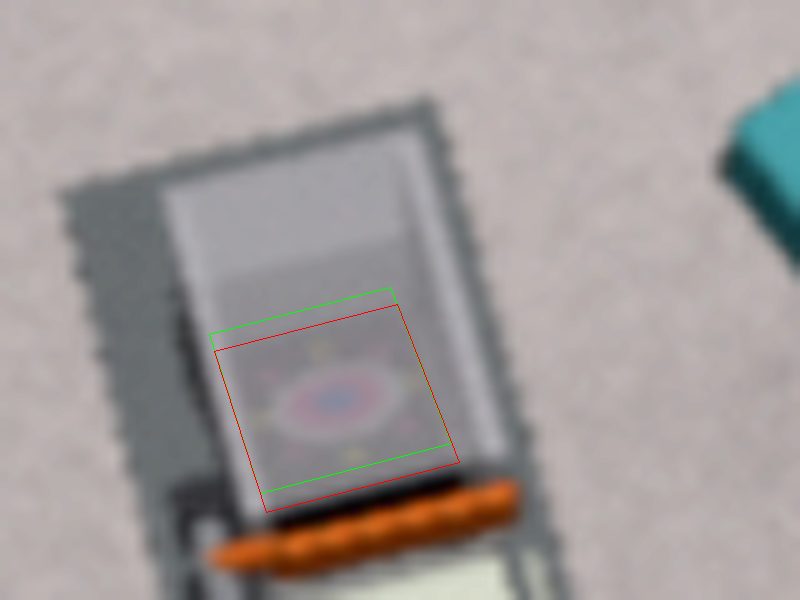

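play_rows:
  moves:
    - [[0, 0, 0], [0, 0, 0], 0.75]
    - [[0, 0, 0], [0, 0, 0], 0.75]
    - [[0, 0, 0], [0, 0, 0], 0.75]
    - [[0, 0, 0], [0, 0, 0], 0.75]
    - [[0, 0, 0], [0, 0, 0], 0.75]
    - [[0, 0, 0], [0, 0, 0], 0.75]
    - [[0, 0, 0], [0, 0, 0], 0.75]
    - [[0, 0, 0], [0, 0, 0], 0.75]
    - [[0, 0, 0], [0, 0, 0], 0.75]
    - [[0, 0, 0], [0, 0, 0], 0.75]
    - [[0, 0, 0], [0, 0, 0], 0.75]
    - [[0, 0, 0], [0, 0, 0], 0.75]
    - [[0, 0, 0], [0, 0, 0], 0.75]
    - [[0, 0, 0], [0, 0, 0], 0.75]

```text
clock: 11.35
eef_pos: [454.9, 40.0, 204.2]
tcp_rot: [3.141, -0.11, 0.304]
contact_force: [0.2, 0.2, 0.5]
opening: 0.751
```

```bash
python3 look.py o scene; python3 - <<'E'
import cv2,numpy as np
g=[cv2.imread(f"pics/{k}_scene.png",0)[300:470,450:640].astype(np.float32) for k in("m","o")]
print(cv2.phaseCorrelate(*g), np.abs(g[0]-g[1]).mean())
E
python3 - <<'E'
from h import *
from rig import r
o=pickle.load(open("sil.pkl","rb"))
for n in("scene",):
  p=r.grab_frame(n)
  for k in("glue","pink_marker","aqua_box","flap_plate"):
    d=r.silhouettes(p,k);print(k,[(round(x["conf"],2),x["location"]) for x in d[:1]],o[n,k][0]["location"])
  d=np.abs(p["color"].astype(int)-o[n]["color"]).sum(2)
  # orange flap region diff
  print(d[185:222,350:368].mean(), d[250:320,260:410].mean())
E
```

```text
t 11.35 tip st [-205.9    2.4  210.1] rpy st deg [ 1.8e+02 -6.3e+00 -1.0e-01] F [0.2 0.2 0.5] tq [0.02 0.09 0.04] open 0.751
((-0.009000982246973876, 0.020202196120379767), 0.8216351685700594) 1.534582
glue [(0.72, [377.7, 162.4])] [379.0, 160.2]
pink_marker [(0.85, [294.6, 274.1])] [293.2, 272.2]
aqua_box [(0.7, [370.9, 296.6])] [369.0, 294.3]
flap_plate [(0.94, [324.8, 172.3])] [326.4, 169.3]
12.72972972972973 9.455333333333334
```

The cover is still, the flap is shut, and nothing around it has moved, so I'm handing in.

```bash
python3 -c "
from rig import r
print(r.sign_off())"
```

```text
the job is handed in; nothing more can be done
None
```

The cover is in the chute, face up, and the flap has sprung shut. I handed the job in at about 11.4 s of the 48 s allowed; no verdict is reported.

**How it went:** I held the ledge down with one fingertip, which opened the flap to about 0.6 rad. The other fingertip pushed the cover under it, in steps, until it tipped off the deck and slid down. I waited for it to stop, then raised the gripper slowly to let the flap close and backed the arm away.

**Last checks:**
- **Cover:** it did not move between two pictures 1.7 s apart.
- **Flap:** it looks the same in the pictures as it did shut at the start.
- **Robot:** it touches nothing; the measured force is about 0.5 N, which is noise.
- **Bystanders:** the glue, marker and box look unmoved. The network's positions differ by about 2–3 pixels from the first ones, but it also puts the shut flap about 3 pixels off, so I take this as its own error.

**What did not agree:** the cover's centre measures 55 mm (scene camera) to 60 mm (top camera) down the slope. I expected about 65 mm from the 100 mm chute length. The difference of 5–10 mm is inside the 15 mm tolerance. I take the cover to be resting on the end stop, because on a 40° slope it would normally keep sliding, but I could not see the stop itself. In the pictures the flap stayed clear of the cover throughout, but I had no direct measure of contact between them.

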